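# Charge the bench hand pump until its indicator pin stands fully out

## Robot

A 6-joint arm with a two-finger parallel gripper is mounted at the origin on the work surface. World frame = base frame: x ahead of the robot, y to its left, z up, the work surface at z = 0. Lengths are in m, angles in degrees, forces in N, time in s.
With the tool pointing down it reaches from about 0.25 to 0.725 m from the base axis. Payload 9.7 kg.
Tool frame: the origin (TCP) lies at the very end of the fingers, on their centre line; the grasp point (between the pads) lies tcp_to_grasp behind it (tcp_to_grasp is the distance from the TCP to the grasp point, in m); z points along the fingers, y is the direction in which the jaws open and shut (so a half turn about z gives the same grasp; the last joint's range is limited). The gripper opens to 85 mm and grips with 20 to 120 N. Pads are 22 mm wide; open, the fingers measure 114 mm over their backs; the gripper's body (76 mm by 85 mm) begins 54 mm behind the grasp point. The pads swing forward as they close: fully open they stand 13 mm farther back than shut.
Start: joints at [0, 4.979, 10.078, 95.1, 0, 90], TCP at [0.55, -0, 0.231] pointing down, gripper open.
Joint ranges: [-179.16, 179.16], [-48.56, 103.87], [-65.8, 70.77], [-126.05, 130.52], [-82.76, 87.17], [-180, 180]. Speed limits (degrees/s): [127.2, 127.2, 147.25, 180, 180, 180].

## Interface

Orientations are given as [roll, pitch, yaw] about the fixed x, y, z axes, in that order (R = Rz(yaw) Ry(pitch) Rx(roll)).
In Python, from workcell import * gives the robot as it stands. The module is installed in compiled form; this text tells all that it offers.
- The arm moves only by the shell command python3 -m pendant 'ROWS' [FORCE]. ROWS is JSON, a list of rows, each a list of 3 entries, a list of its own where there are three numbers: the opening in per cent of the stroke, from 0 (shut) to 100 (fully open), then the shift along the world's x, y, z in mm, then the turn, a rotation vector about the world's x, y, z in degrees. A call has 1 to 20 rows; each row is the pose to reach, as a shift and turn from the pose measured when the call began; what a row does not reach only later rows make up. A row lasts 1/8 s, in which the tool goes at most 62.5 mm and 10.7 degrees, less where a joint would pass 70% of its speed; a pose out of reach is approached as far as the arm can. A call with a gripper value outside its range is refused whole. The fingers move at their own pace and stop on an object; FORCE is the grip in N (left out, the last holds). Time passes only in rows, so rows that repeat a pose let the fingers close. It gives the time, the measured TCP pose, the force and the opening at its end, in the units of the state.
- get_obs(): the state, without advancing time (a new reading comes with each control period).
- camera(name): name is "scene" or "side" or "wrist"; returns a dict with "img" (480x640x3 uint8, red, green, blue), "fx", "fy", "cx", "cy" (pixels), "k1" (the pictures are not rectified: a ray, as slopes to the right and down, at radius r is drawn at 1 + k1 r^2 times it, then the intrinsics apply), "cam_to_world" (4x4, takes a point from camera to world coordinates); the wrist camera has in their place "T_tool_cam" (4x4, takes a point from camera to tool coordinates, whose origin is the TCP and whose axes are the flange's). Camera axes: x right, y down, z forward; pixel columns grow to the right and rows downward; lengths in m; the calibration is good to about 2 mm. A picture is of the moment at which its call begins: read the wrist's pose just before it. There is no depth.
- job_done(): hands the job in, once; it reports no verdict.
Trained networks look in a picture, given as the dict that the camera call returned (one of the last four; its "shot" number tells which), for a name from the list of things; names that differ only in an ending like _2 or _b are one class to them, and where a whole thing is asked for, a point or a joint stands for the part that bears it (a point fixed in the world has none). Each returns a list of dicts, best first, with "confidence" (0 to 1); they miss things now and then, are a little off and sometimes report something else, mostly with a low value. They report only what shows in the picture. A call takes as long as a camera call.
- regions_of(picture, label): "region" (480x640 bool, what is visible of it).
- pinpoint(picture, label): "position" ([x, y, z] in m, in world coordinates, good to about 4 mm: a listed point, or the origin of a listed thing).
The state is a dict: "time": time; "q": joint angles; "qd": joint speeds; "joint_efforts": joint torques, N m; "ee_pos": TCP position; "tcp_rot": TCP orientation; "wrist_force": force on the tool from outside, world axes, zero at the start; "torque": the same for the moment, N m; "opening": finger opening in m.
Only numpy, scipy, OpenCV 4.12 (cv2) and the standard library are available. Lean on these libraries where they do the work, as an engineer would, in place of code of your own. Each camera call takes 0.05 s, during which the arm holds its last target. There are 200 camera calls.

## Task

Charge the hand pump that has the teal knob: press its spring plunger all the way down with your fingertips and let it come all the way up again, over and over, until the red indicator pin next to it stands fully out and shows the green band at its foot. Only push the knob: do not grip or pull it up, do not touch the pin, and leave the black-knobbed pump and everything else on the bench where it is. Finish with the knob let go and back up.

Things in the scene. Friction and masses are not known exactly. Their poses are not given: they have to be found in the camera images.
- pump: The pump to charge, fixed to the bench: an aluminium base plate 100 x 170 x 14 mm with a white barrel (50 mm across, top 115 mm above the bench, teal stripe) and a white gauge block (50 x 50 mm, top 64 mm above the bench, teal labels). Origin: centre of the underside of the plate, on the bench; z up. The plunger's axis is at y = -40 mm, the pin's at y = +45 mm in its frame (x = 0 both). It is turned by up to 0.45 rad either way.
- plunger_top (a point): Centre of the flat top of the teal knob (44 mm across, 18 mm high, on a 12 mm steel rod); 167 mm above the bench when up, 143 mm when pressed home. Moves with the knob.
- plunger (a joint): How far the teal knob is pressed, m: 0 = up (its spring rests there), 0.024 = hard stop at the bottom; negative = pulled up. The spring asks 0.26 N per mm, and with the pin's resistance about 8 N at the bottom (10 N if quick). It comes back up by itself in about 0.2 s when let go.
- pin (a joint): How far the indicator pin has come out, m: 0 = in. It starts between 0 and 0.018. Each full stroke (pressed past about 20 mm, then let up to within 2 mm of the top) clicks it out to the next tooth, 7 mm on; the first stroke may give 2 to 9 mm. It stays where it is while the knob rises. Fully out is about 0.0366, reached after 3 to 5 strokes; further strokes then do nothing more and do no harm.
- pin_top (a point): Centre of the top of the red pin (14 mm across). It is 76 mm above the bench when in, about 113 mm when fully out.
- red_pin: The red indicator pin, 14 mm across, standing 4 mm out of its steel collar when in and 40 mm when fully out; a 6 mm high bright green band at its foot shows above the collar only when it is fully out. Not to be touched. Origin: on its axis, 4 mm below its top.
- collar_top (a point): Centre of the top of the steel collar (25 mm across) out of which the pin rises, 72 mm above the bench.
- spare: The other pump, fixed, of the same shape and size but with a black knob and black stripe and a pin that stays in; to be left alone. Origin and axes as for the first pump. The two pumps may have changed places.
- spare_plunger (a joint): How far the black knob of the other pump is pressed, m: 0 = up, 0.024 = down. Leave it up.
- amber_bottle: Loose amber glass bottle, 70 mm across, 160 mm tall; leave alone. Origin: centre of its underside.
- jar: Loose white jar with teal lid, 60 mm across, 80 mm tall; leave alone. Origin: centre of its underside.
- beaker: Loose clear plastic beaker, 68 mm across the rim, 85 mm tall; leave alone. Origin: centre of its underside.
- scoop: Loose steel laboratory scoop, 170 mm long, lying flat; leave alone. Origin: on the bench under its middle, x along its length.
- vial: Loose sample vial with blue cap, 26 mm across, 55 mm tall, standing between the two pumps; leave alone. Origin: centre of its underside.
- filter_holder: Loose teal filter holder, a disc 44 mm across with a stub, 34 mm tall; leave alone. Origin: centre of its underside.
- carton: Loose white carton, 80 x 100 x 60 mm; leave alone. Origin: centre of its underside.

How it is judged (in metres and radians):
On the way, in this order (a step that is already met when the one before it is completed fails the run):
1. the teal knob is pressed down (more than 18 mm) (value of joint plunger above 0.018 m).
2. it is let up again (to within 4 mm of the top) (value of joint plunger below 0.004 m).
3. it is pressed down a second time (value of joint plunger above 0.018 m).
4. after further strokes the pin is fully out (more than 33 mm) (value of joint pin above 0.033 m), for 0.2 s.
At the end, for the whole second after the job is handed in: The pin is out by more than 33 mm (its green band shows) and stays there; the teal knob is let go and back up to within 3 mm; the black knob is up; every loose thing is within 30 mm of where it stood (value of joint pin above 0.033 m and value of joint plunger between -0.003 and 0.003 m and value of joint spare_plunger below 0.003 m and velocity of joint plunger below 0.02 m/s and distance of each of amber_bottle, jar, beaker, scoop, vial, filter_holder, carton from where it was at the start of the episode below 0.03 m); the robot touches nothing.
It fails at once if the teal knob is pulled up (more than 5 mm above its rest) (value of joint plunger below -0.005 m).
It fails at once if the pin is touched by the robot (more than 0.5 N) (contact force between red_pin and the fingers above 0.5 N or contact force between red_pin and the arm above 0.5 N).
It fails at once if the black knob of the other pump is pressed or pulled (more than 5 mm) (value of joint spare_plunger above 0.005 m or value of joint spare_plunger below -0.005 m).
It fails at once if a loose thing is moved, lifted or carried more than 30 mm, or knocked over (distance of any of amber_bottle, jar, beaker, scoop, vial, filter_holder, carton from where it was at the start of the episode above 0.03 m or angle between any of amber_bottle, jar, beaker, scoop, vial, filter_holder, carton's own z axis and vertical above 0.6 rad).
It also fails if it takes over 45 s, if anything falls off the work surface, if the arm or the gripper's body presses on something with over 40 N, if the wrist force passes 120 N, or if a joint passes its speed limit or range.

## Working session

There is one attempt and no reset: what is moved stays moved. The work goes in short steps, Python scripts to look and compute and a shell command to move; the robot and the scene stay as the last step left them, time stands still between calls to the robot, and variables do not carry over. Pictures are saved under pics/ and viewed, about 8 in all and at most 12, crops included, and the job is handed in when it is done.

```bash
mkdir -p pics
python3 - <<'E'
from workcell import *
import cv2,numpy as np
o=get_obs();print({k:np.round(o[k],3) for k in('time','ee_pos','tcp_rot','wrist_force','opening')})
ims=[]
for c in('scene','side'):
    p=camera(c);ims.append(p['img'])
    for l in('plunger_top','pump','pin_top','collar_top','spare','vial','amber_bottle','jar','beaker','carton'):
        print(c,l,[(np.round(d['position'],3).tolist(),round(d['confidence'],2)) for d in pinpoint(p,l)[:2]])
cv2.imwrite('pics/a.png',cv2.resize(np.vstack(ims)[:,:,::-1],(450,600),interpolation=cv2.INTER_AREA) if 0 else cv2.resize(np.hstack(ims)[:,:,::-1],(800,300),interpolation=cv2.INTER_AREA))
E
```

```text
{'time': np.float64(0.0), 'ee_pos': array([ 0.55 , -0.   ,  0.231]), 'tcp_rot': array([-1.79925e+02, -1.00000e-03,  8.99990e+01]), 'wrist_force': array([ 0.591, -0.15 ,  0.466]), 'opening': np.float64(0.085)}
scene plunger_top [([0.565, -0.205, 0.167], 0.58)]
scene pump [([0.569, -0.166, 0.001], 0.8)]
scene pin_top [([0.57, -0.123, 0.089], 0.5)]
scene collar_top [([0.574, -0.12, 0.073], 0.76)]
scene spare [([0.522, 0.203, 0.003], 0.6), ([0.571, -0.122, 0.089], 0.16)]
scene vial [([0.622, 0.008, -0.001], 0.76)]
scene amber_bottle [([0.746, 0.018, 0.001], 0.65)]
scene jar [([0.33, 0.253, 0.002], 0.77), ([0.524, 0.204, 0.002], 0.72)]
scene beaker [([0.737, -0.218, 0.007], 0.9)]
scene carton [([0.745, 0.216, -0.002], 0.83)]
side plunger_top [([0.566, -0.211, 0.164], 0.79)]
side pump [([0.575, -0.166, -0.001], 0.75)]
side pin_top [([0.323, -0.181, 0.002], 0.56), ([0.57, -0.121, 0.09], 0.38)]
side collar_top [([0.576, -0.12, 0.068], 0.83)]
side spare [([0.523, 0.199, -0.0], 0.83), ([0.415, -0.019, -0.002], 0.5)]
side vial [([0.617, 0.005, 0.004], 0.91)]
side amber_bottle [([0.748, 0.024, -0.002], 0.66)]
side jar []
side beaker [([0.738, -0.223, -0.006], 0.65)]
side carton [([0.745, 0.218, 0.0], 0.83)]
```

View pics/a.png

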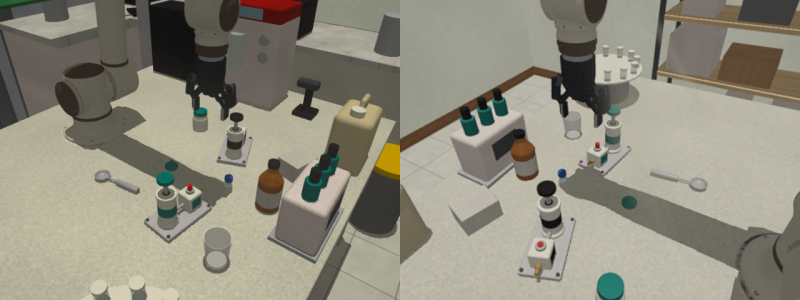

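The scene picture shows the teal-knobbed pump at about (165,180), with its pin at (190,187). The black-knobbed pump is on the other side, and the two views agree. I'll shut the fingers and move above the knob.

```bash
python3 -m pendant '[[0,[4,-40,0],[0,0,0]],[0,[8,-85,0],[0,0,0]],[0,[12,-130,0],[0,0,0]],[0,[15,-175,0],[0,0,0]],[0,[16,-208,0],[0,0,0]],[0,[16,-208,-20],[0,0,0]],[0,[16,-208,-40],[0,0,0]],[0,[16,-208,-40],[0,0,0]],[0,[16,-208,-40],[0,0,0]]]' 20
python3 - <<'E'
from workcell import *
import cv2,numpy as np
ims=[]
o=get_obs();print(o['ee_pos'],o['wrist_force'],o['opening'])
for c in('scene','side'):
    p=camera(c)
    for l in('plunger_top','pump'):
        r=pinpoint(p,l)[:2];print(c,l,[(np.round(d['position'],3).tolist(),round(d['confidence'],2)) for d in r])
    T=np.linalg.inv(p['cam_to_world'])@np.array([.566,-.208,.15,1]);u=int(p['fx']*T[0]/T[2]+p['cx']);v=int(p['fy']*T[1]/T[2]+p['cy'])
    ims.append(cv2.resize(p['img'][max(v-75,0):v+75,u-80:u+80],(400,375)))
cv2.imwrite('pics/b.png',np.hstack(ims)[:,:,::-1])
E
```

```text
time: 2.22
ee_pos: [0.5662, -0.2079, 0.1922]
tcp_rot: [180.0, 0.0, 90.0]
wrist_force: [-0.4, -0.4, -0.3]
opening: 0.0
[ 0.56617306 -0.20793712  0.19219952] [-0.42076855 -0.37068467 -0.31245354] 8.751421060891923e-06
scene plunger_top [([0.562, -0.206, 0.166], 0.91), ([0.571, -0.124, 0.076], 0.17)]
scene pump [([0.568, -0.166, 0.008], 0.78)]
side plunger_top [([0.565, -0.213, 0.167], 0.93)]
side pump [([0.573, -0.169, -0.001], 0.85)]
```

View pics/b.png

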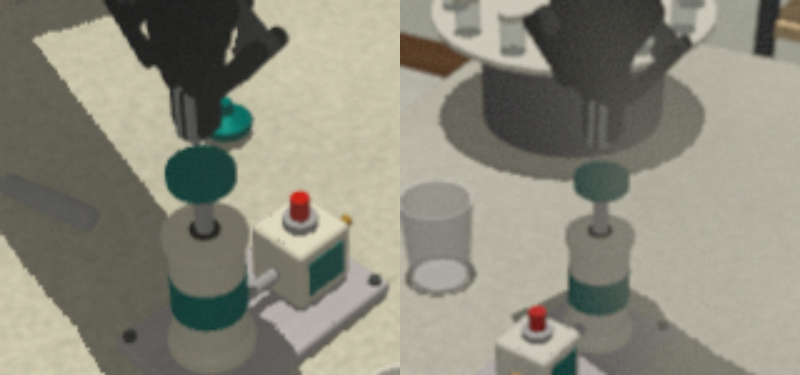

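Both views show the shut fingertips centred over the teal knob, about 25 mm above it, with the red pin well clear to the side. I'll do the first press gently and watch the force.

```bash
python3 -m pendant '[[0,[-1,-1,-15],[0,0,0]],[0,[-1,-1,-22],[0,0,0]],[0,[-1,-1,-29],[0,0,0]],[0,[-1,-1,-36],[0,0,0]],[0,[-1,-1,-42],[0,0,0]],[0,[-1,-1,-47],[0,0,0]],[0,[-1,-1,-49],[0,0,0]],[0,[-1,-1,-49],[0,0,0]]]'
```

```text
time: 3.52
ee_pos: [0.5649, -0.2089, 0.1433]
tcp_rot: [179.9, 0.0, 90.0]
wrist_force: [-5.3, -0.0, 7.0]
opening: 0.0
```

The reading is about 7 N at z = 143 mm. I'll push on until the force rises at the stop, so I know the stroke is full.

```bash
python3 -m pendant '[[0,[0,0,-1],[0,0,0]],[0,[0,0,-1.5],[0,0,0]],[0,[0,0,-1.5],[0,0,0]]]'
```

```text
time: 3.9
ee_pos: [0.5649, -0.2089, 0.143]
tcp_rot: [179.9, 0.1, 90.0]
wrist_force: [-4.6, 1.7, 9.7]
opening: -0.0002
```

The TCP stopped at 143.0 mm and the force rose, so this is the hard stop. Next I'll let it up, do a second stroke, let it up again and look.

```bash
python3 -m pendant '[[0,[0,0,15],[0,0,0]],[0,[0,0,32],[0,0,0]],[0,[0,0,32],[0,0,0]],[0,[0,0,32],[0,0,0]],[0,[0,0,24],[0,0,0]],[0,[0,0,16],[0,0,0]],[0,[0,0,9],[0,0,0]],[0,[0,0,3],[0,0,0]],[0,[0,0,-1],[0,0,0]],[0,[0,0,-1],[0,0,0]],[0,[0,0,-1],[0,0,0]],[0,[0,0,15],[0,0,0]],[0,[0,0,32],[0,0,0]],[0,[0,0,32],[0,0,0]],[0,[0,0,32],[0,0,0]]]'
cat > look.py <<'E'
from workcell import *
import cv2,numpy as np,sys
ims=[]
for c in('scene','side'):
    p=camera(c)
    for l in('plunger_top','pin_top','collar_top'):
        r=pinpoint(p,l)[:2];print(c,l,[(np.round(d['position'],3).tolist(),round(d['confidence'],2)) for d in r])
    T=np.linalg.inv(p['cam_to_world'])@np.array([.568,-.168,.13,1]);u=int(p['fx']*T[0]/T[2]+p['cx']);v=int(p['fy']*T[1]/T[2]+p['cy'])
    ims.append(cv2.resize(p['img'][v-65:v+65,u-65:u+65],(400,400),interpolation=cv2.INTER_CUBIC))
cv2.imwrite(sys.argv[1],np.hstack(ims)[:,:,::-1])
E
python3 look.py pics/c.png
```

```text
time: 5.78
ee_pos: [0.5648, -0.2089, 0.1746]
tcp_rot: [179.9, 0.0, 90.0]
wrist_force: [1.2, 0.1, 0.3]
opening: 0.0002
scene plunger_top [([0.563, -0.208, 0.163], 0.66)]
scene pin_top [([0.619, 0.009, 0.001], 0.74), ([0.575, -0.122, 0.106], 0.67)]
scene collar_top [([0.571, -0.121, 0.073], 0.57), ([0.748, 0.02, -0.003], 0.24)]
side plunger_top [([0.567, -0.212, 0.165], 0.88)]
side pin_top [([0.574, -0.121, 0.109], 0.69)]
side collar_top [([0.576, -0.123, 0.07], 0.91)]
```

View pics/c.png

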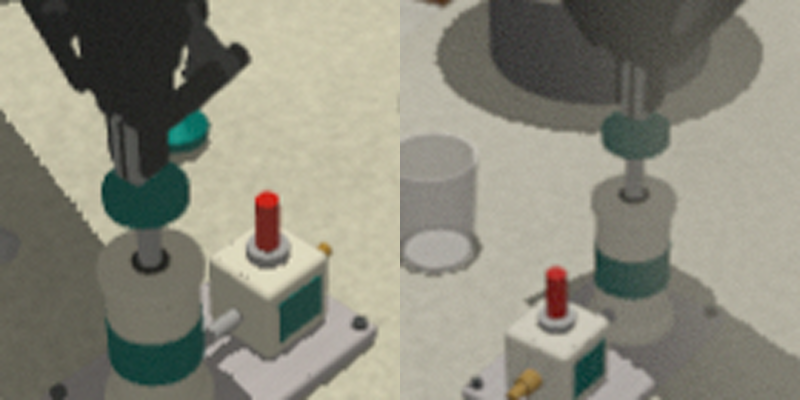

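The strokes work: the pin at (267,225) now stands about 30 mm out, though the green band isn't showing yet. The knob is back up. I'll do two more strokes and then retreat.

```bash
python3 -m pendant '[[0,[0,0,-8],[0,0,0]],[0,[0,0,-16],[0,0,0]],[0,[0,0,-23],[0,0,0]],[0,[0,0,-29],[0,0,0]],[0,[0,0,-33],[0,0,0]],[0,[0,0,-33],[0,0,0]],[0,[0,0,-33],[0,0,0]],[0,[0,0,-15],[0,0,0]],[0,[0,0,0],[0,0,0]],[0,[0,0,0],[0,0,0]],[0,[0,0,0],[0,0,0]],[0,[0,0,-8],[0,0,0]],[0,[0,0,-16],[0,0,0]],[0,[0,0,-23],[0,0,0]],[0,[0,0,-29],[0,0,0]],[0,[0,0,-33],[0,0,0]],[0,[0,0,-33],[0,0,0]],[0,[0,0,-33],[0,0,0]],[0,[0,0,-15],[0,0,0]],[0,[0,0,0],[0,0,0]]]'
python3 -m pendant '[[0,[0,0,20],[0,0,0]],[0,[0,0,45],[0,0,0]],[0,[0,0,60],[0,0,0]],[0,[0,0,60],[0,0,0]]]'
python3 look.py pics/d.png
```

```text
time: 8.68
ee_pos: [0.5647, -0.2089, 0.1758]
tcp_rot: [179.9, 0.0, 90.0]
wrist_force: [-0.1, 0.6, 0.4]
opening: -0.0004
time: 9.18
ee_pos: [0.5651, -0.209, 0.2368]
tcp_rot: [179.8, 0.1, 90.0]
wrist_force: [0.5, 0.2, -0.5]
opening: -0.0001
scene plunger_top [([0.562, -0.208, 0.165], 0.72), ([0.748, 0.214, -0.004], 0.35)]
scene pin_top [([0.574, -0.125, 0.11], 0.65), ([0.622, 0.011, -0.001], 0.56)]
scene collar_top [([0.573, -0.124, 0.072], 0.68)]
side plunger_top [([0.563, -0.214, 0.168], 0.6)]
side pin_top [([0.573, -0.119, 0.117], 0.73)]
side collar_top [([0.576, -0.119, 0.071], 0.89)]
```

View pics/d.png

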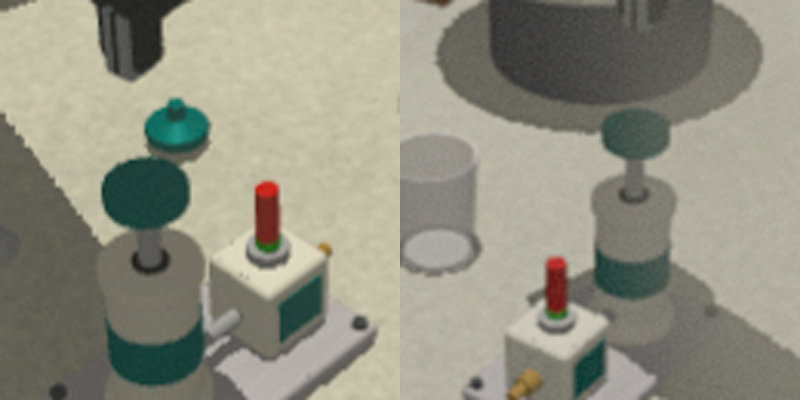

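The green band shows in both views, at (267,246) and (556,315). The knob is up and the fingers are clear. I'll hand it in.

```bash
python3 -c "
from workcell import *
print(job_done())"
```

```text
the job is handed in; nothing more can be done
None
```

I pressed the teal knob through four full strokes with the shut fingertips, letting it all the way up each time. The indicator pin is fully out, and I handed the job in at about 9 s; no verdict is reported.

- **Pin:** the green band shows at its foot in both the scene and side views. The pin top measured 110 mm (scene) and 117 mm (side) above the bench, where about 113 mm means fully out.
- **Knob:** it is let go and back up, measured at 165 and 168 mm (nominal 167 mm).
- **Arm:** the fingers are about 70 mm above the knob, touching nothing, with only about 0.5 N of noise on the wrist force.
- **Rest of the bench:** the arm never went near the black-knobbed pump or the loose items. I did not measure their positions again at the end.

The only disagreement was in some network results. `pin_top` also reported a point at the vial, once ranked above the real pin, and I ignored those.

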